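# Load a carrier into the preheater rails

### The arm

A 6-joint arm with a two-finger parallel gripper is mounted at the origin on the work surface. World frame = base frame: x ahead of the robot, y to its left, z up, the work surface at z = 0. Lengths are in m, angles in rad, forces in N, time in s.
With the tool pointing down it reaches from about 0.3 to 0.875 m from the base axis. Payload 6.4 kg.
Tool frame: the origin (TCP) lies between the finger pads; the fingertips stand 19 mm ahead of it and the grasp point (between the pads) is the TCP (ctrl.tips_ahead is the z of the fingertips in the tool frame, in m); z points along the fingers, y is the line along which they close (so a half turn about z gives the same grasp; the last joint's range is limited). The gripper opens to 85 mm and grips with 20 to 120 N. Pads are 22 mm wide; open, the fingers measure 114 mm over their backs; the gripper's body (76 mm by 85 mm) begins 54 mm behind the grasp point. The pads swing forward as they close: fully open they stand 13 mm farther back than shut.
Start: joints at [1.074, 0.181, 1.607, -0, 1.354, -0.206], TCP at [0.165, 0.551, 0.22] pointing down, gripper open.
Joint ranges: [-2.99, 2.99], [-0.89, 2.07], [0.3, 2.58], [-1.14, 4.28], [0, 2.63], [-3.12, 3.12]. Speed limits (rad/s): [2.57, 2.57, 3.01, 3.14, 3.14, 3.14].

### API

Orientations are given as a unit quaternion [w, x, y, z].
In Python, from bench import readout, vision, ctrl gives the robot as it stands.
- The arm moves only by the tool play_rows, never from a script. Its arguments are lists of equal length, an entry for each row: "xyz": the shift along the tool's x, y, z in mm, a list of three; "rot": the turn, a rotation vector about the tool's x, y, z in rad, a list of three; "grip": the opening, from 0 (shut) to 1 (fully open). In form: {"xyz": [[x, y, z], ...], "rot": [[rx, ry, rz], ...], "grip": [grip, ...]}. A call has exactly 10 rows; each row is the pose to reach, as a shift and turn from the pose commanded when the call began, along the tool's axes at that moment; what a row does not reach only later rows make up. A row lasts 1/8 s, in which the tool goes at most 62.5 mm and 10.7 degrees, less where a joint would pass 70% of its speed; a pose out of reach is approached as far as the arm can. A call with a gripper value outside its range is refused whole. The fingers move at their own pace and stop on an object; the grip force is fixed at half the most. Time passes only in rows, so rows that repeat a pose let the fingers close, or fill a call up. It gives the time, the measured TCP pose, the force, the opening and the grip force at its end, in the units of the state.
- readout.get_obs(): the state, without advancing time (a new reading comes with each control period).
- vision.camera(name): name is "scene" or "side" or "wrist"; returns a dict with "color" (420x560x3 uint8, red, green, blue), "depth" (420x560 float32, m along the optical axis (not along the pixel's ray), 0 where there is no reading), "camera_matrix" (3x3 intrinsics, pixels), "extrinsics" (4x4, takes a point from camera to world coordinates); the wrist camera has in their place "hand_eye" (4x4, takes a point from camera to tool coordinates, whose origin is the TCP and whose axes are the flange's). Camera axes: x right, y down, z forward; pixel columns grow to the right and rows downward; lengths in m; the calibration is good to about 2 mm. A picture is of the moment at which its call begins: read the wrist's pose just before it.
- ctrl.hand_in(): hands the job in; it is judged then, once.
The state is a dict: "time_s": time; "q": joint angles; "dq": joint speeds; "joint_efforts": joint torques, N m; "eef_pos": TCP position; "eef_rot": TCP orientation; "wrist_force": force on the tool from outside, world axes, zero at the start; "torque": the same for the moment, N m; "opening": opening from 0.0 (shut) to 1.0 (fully open); "grasp_force": force on a finger pad.
Only numpy, scipy, OpenCV 4.12 (cv2) and the standard library are available. Lean on these libraries where they do the work, as an engineer would, in place of code of your own. Each camera call takes 0.05 s, during which the arm holds its last target. There are 200 camera calls.

### The job

Get the loaded carrier tray into the slotted rails of the preheater: swing the keeper at the mouth well clear, alongside the rail, and crank the moving rail out until its pointer stands on the long mark of the scale. Then slide the tray along the infeed shelf into both slots until it is fully home against the back stop, its two parts staying seated in their pockets, and swing the keeper fully shut behind it. Leave the rail on the mark and do not disturb the other things on the bench.

Things in the scene. Friction and masses are not known exactly. Their poses are not given: they have to be found in the camera images.
- station: Fixed carrier station of a bench preheater, 400 x 250 mm. Origin on the bench (z=0) under the middle of the mouth between the rails when set to the tray; +x runs into the rails, away from the robot, +y to the crank side. Other entries give points in this station frame, in mm. Side plates up to z 80 at y 115 to 125 and y -105 to -95. Scale bar behind the rails at x 175 to 193, top z 80.
- infeed (a point): Middle of the infeed shelf's top at station (-110, 5, 75): flat steel, x -217 to -2, y -100 to +110, level with the slots, in front of the mouth.
- mouth (a point): Middle of the mouth at station (0, 0, 74.5). Rails run x 0 to 170; fixed rail's slot wall at y -62, the moving rail faces it. Each slot: ledge 12 mm wide at z 74.5, lip 6 mm over it, slot 8.5 mm high; rail tops at z 87.5. Lead-ins flare out about 10 mm to each side from x 0 back to x -22, z 75 to 85.
- home (a point): Where the tray's origin is when fully home: station (61.5, 0, 74.5). The tray's front edge then meets the back stop (face at x 111.5, y -62 to 18, z 68 to 92) and its rear face is at x 11.5.
- mark (a point): The long mark of the scale, on top of the scale bar, station (184, 68, 80.5). The other marks are short, 5 mm apart. With the pointer on it the slots are 124 mm apart for the 120 mm tray.
- pointer (a point): Tip line of the steel pointer on the rear end of the moving rail, just over the scale bar; moves along station y with the rail and stands on the mark when its station y equals the mark's.
- rail (a joint): Moving rail, slides along station +y (towards the crank). Value in m: slot width is 90 mm + value; 0 narrowest, 0.050 widest, 0.034 = pointer on the long mark. Driven only by the crank, 12 mm per turn; it stays where it is left. Starts too narrow for the tray.
- crank_axis (a point): Point on the crank's axis level with the middle of the crank handle, station (20, 175, 65). The axis runs along station y. Clockwise as seen from the crank's own side (handle from top to the robot side -x, to the bottom, to +x, to the top) moves the rail out, +y.
- crank_grip (a point): Middle of the freely revolving crank handle: black sleeve, 15 mm in diameter, 42 mm long along station y (21 mm to each side of this point), 30 mm from the axis; goes round it in the station's vertical x-z plane. Starts at any angle. Needs about 2 N; at the bottom it is 35 mm over the bench. The crank arm lies just beyond its inner (-y) end.
- keeper (a joint): Swing catch at the mouth of the fixed rail. 0 = shut: steel arm 9 mm wide (z 89 to 94) reaches along +y, 39 mm from the hinge, behind the tray's rear wall. Opens anticlockwise from above to the robot side: arm towards -x, alongside the rail's line, at 1.57; limit 1.9; from 1.3 it is clear of the tray. Stays where left, needs about 1 N at the pin. Shuts only when the tray is home.
- keeper_hinge (a point): Point on the keeper's vertical hinge axis, station (4, -72.5, 88).
- keeper_pin (a point): Top centre of the keeper's upright finger pin: black, 12 mm in diameter, 32 mm tall, standing on the arm (from z 93 to z 125), 32 mm from the hinge.
- tray: Grey carrier tray, loose on the infeed shelf, plate 100 (x) x 120 (y) x 5 mm; origin at the centre of its underside, x points into the rails. Walls up to 20 mm above the underside: rear wall flush with the rear edge (x -50, 98 mm long, the face to push), front wall's face at x 35, side walls' faces at y +-49; the side edges ride in the slots. About 0.28 kg plus load; slides easily on the metal.
- pocket_l (a point): Middle of the floor of the tray's left (+y) pocket, 5 mm over the underside; the board belongs here.
- pocket_r (a point): Middle of the floor of the tray's right (-y) pocket; the heatsink belongs here.
- board: Green circuit board with components, 68 x 38 mm, 22 mm tall, loose in the left pocket; origin at the centre of its underside.
- heatsink: Finned aluminium heatsink, 68 x 38 x 22 mm, loose in the right pocket; origin at the centre of its underside.
- flux_bottle: Bystander: amber bottle, 40 mm in diameter, 85 mm tall; origin at the centre of its base.
- paste_jar: Bystander: white jar, 60 mm in diameter, 45 mm tall; origin at the centre of its base.
- screwdriver: Bystander: screwdriver, 170 mm long, lying along its x.
- brush: Bystander: brush, 160 mm long, lying along its x.
- parts_bin: Bystander: small clear bin, 100 x 75 x 35 mm; origin at the centre of its base.
- narrow_tray: Bystander: empty narrower carrier tray, 100 x 86 x 20 mm, on the bench; not for this job.
- swab_cup: Bystander: steel cup, 64 mm in diameter, 75 mm tall; origin at the centre of its base.
Mind the look-alikes: they are no part of the job. Leave any green look-alike of the tray alone.

How it is judged:
On the way, in this order (a step that is already met when the one before it is completed fails the run):
1. the keeper is swung clear and the moving rail's pointer stands on the long mark (value of joint keeper above 1.1 rad and value of joint rail between 0.0315 and 0.0365 m), for 0.3 s.
2. the tray is in both slots, home against the back stop, its parts in their pockets (x of tray in the frame of station between 0.058 and 0.066 m and y of tray in the frame of station between -0.006 and 0.006 m and z of tray in the frame of station between 0.071 and 0.079 m and angle between the x axis of tray and the x axis of station, either way round below 0.05 rad and angle between tray's own z axis and vertical below 0.04 rad and distance between board and pocket_l below 0.008 m and distance between heatsink and pocket_r below 0.008 m), for 0.2 s.
At the end, for the whole second after the job is handed in: The tray sits level in both slots within 3.5 mm of the back stop, board and heatsink in their pockets (within 8 mm), the pointer within 2.5 mm (half a division) of the long mark, the keeper shut (within 0.2 rad), all at rest (all of step 2 and value of joint keeper below 0.2 rad and value of joint rail between 0.0315 and 0.0365 m and linear speed of tray below 0.01 m/s and velocity of joint keeper below 0.1 rad/s); the robot touches nothing.
It fails at once if a bystander is shifted more than 30 mm or tipped (distance of any of flux_bottle, paste_jar, screwdriver, brush, parts_bin, narrow_tray, swab_cup from where it was at the start of the episode above 0.03 m or angle between any of flux_bottle, paste_jar, swab_cup's own z axis and vertical above 0.6 rad).
It fails at once if a part jumps out of its pocket (distance between board and pocket_l above 0.02 m or distance between heatsink and pocket_r above 0.02 m).
It also fails if it takes over 72 s, if anything falls off the work surface, if the arm or the gripper's body presses on something with over 40 N, if the wrist force passes 120 N, or if a joint passes its speed limit or range.

## Working session

There is one attempt and no reset: what is moved stays moved. The work goes in short steps, Python scripts to look and compute and a tool call to move; the robot and the scene stay as the last step left them, time stands still between calls to the robot, and variables do not carry over. Pictures are saved under pics/ and viewed, at most 12 in all, crops included, and the job is handed in when it is done.

Besides the shell and the picture viewer there is one more tool, called after "Emit:" by a JSON object that holds its "api" and its "payload". play_rows: Moves the arm, as the interface text tells. Its arguments: {"type":"object","properties":{"xyz":{"type":"array","items":{"type":"array","items":{"type":"number"}}},"rot":{"type":"array","items":{"type":"array","items":{"type":"number"}}},"grip":{"type":"array","items":{"type":"number"}}},"required":["xyz","rot","grip"]}

```bash
mkdir -p pics; ls
python3 - <<'E'
from bench import readout, vision, ctrl
import cv2,numpy as np,pickle
o=readout.get_obs(); print(o, ctrl.tips_ahead)
for n in ["scene","side"]:
    c=vision.camera(n); pickle.dump(c,open(n+'.pkl','wb'))
    cv2.imwrite(f'pics/{n}0.png',c['color'][:,:,::-1]); print(c['camera_matrix'],c['extrinsics'])
E
```

```text
pics
{'time_s': 0.0, 'q': array([ 1.07366387e+00,  1.81512523e-01,  1.60800181e+00, -6.21968433e-06,
        1.35378552e+00, -2.06295095e-01]), 'dq': array([-0.00059044, -0.00133215, -0.00075838, -0.00075458,  0.00167004,
        0.00050345]), 'joint_efforts': array([ 2.25270873e-03, -4.44882059e+01, -3.51329720e+01, -6.20220112e-05,
        9.33790812e-03, -5.54800366e-07]), 'eef_pos': array([0.16459295, 0.55035373, 0.21960319]), 'eef_rot': array([-2.91220214e-04,  1.44905987e-01,  9.89445060e-01, -8.02390000e-04]), 'wrist_force': array([0.14899819, 0.60424661, 0.08493432]), 'torque': array([0.03069255, 0.01820814, 0.01356206]), 'grasp_force': 0.0, 'opening': 0.9971436559755348} 0.019
[[413.34668001   0.         281.12030536]
 [  0.         413.34668001 208.59358035]
 [  0.           0.           1.        ]] [[ 0.38141387  0.7249485  -0.57356179  1.13995925]
 [ 0.92434324 -0.3062339   0.22761893 -0.29798846]
 [-0.01063206 -0.61698498 -0.7869031   0.93311818]
 [ 0.          0.          0.          1.        ]]
[[532.01868205   0.         283.34175695]
 [  0.         532.01868205 205.492462  ]
 [  0.           0.           1.        ]] [[ 0.99945104 -0.01988036  0.02650277  0.44699804]
 [-0.03299471 -0.52494283  0.85049772 -1.47364793]
 [-0.00299576 -0.85090528 -0.5253106   1.00083723]
 [ 0.          0.          0.          1.        ]]
```

View pics/scene0.png

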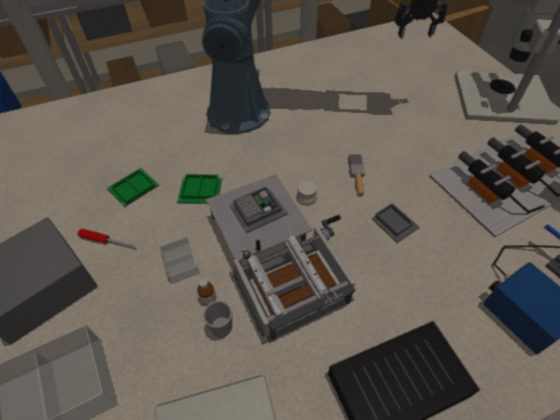

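View pics/side0.png

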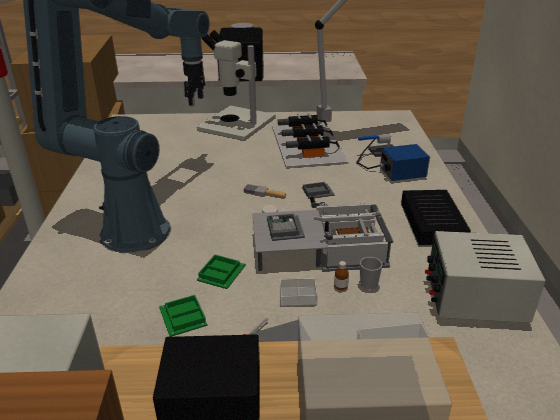

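The scene view shows the shelf with the tray at (258,207), keeper pin at (258,245), crank handle at (332,219) and jar at (307,188). The grey tray on the shelf is the one. The green ones at (133,186) and (200,188) and the narrow tray at (396,221) are look-alikes. Next I'll measure the station.

```bash
cat > h.py <<'E'
import numpy as np,cv2,pickle
def cloud(c,T=None):
    K=c['camera_matrix'];T=c['extrinsics'] if T is None else T
    d=c['depth'];v,u=np.indices(d.shape)
    P=np.stack([(u-K[0,2])*d/K[0,0],(v-K[1,2])*d/K[1,1],d],-1)@T[:3,:3].T+T[:3,3]
    P[d==0]=np.nan
    return P
def proj(c,p,T=None):
    T=np.linalg.inv(c['extrinsics'] if T is None else T)
    q=np.atleast_2d(p)@T[:3,:3].T+T[:3,3];K=c['camera_matrix']
    return np.stack([q[:,0]/q[:,2]*K[0,0]+K[0,2],q[:,1]/q[:,2]*K[1,1]+K[1,2]],-1)
E
python3 - <<'E'
from h import *
for n,uv in [('scene',(235,235)),('side',(300,255))]:
    c=pickle.load(open(n+'.pkl','rb'));P=cloud(c)
    print(n,'shelf seed',P[uv[1],uv[0]])
    z=P[...,2]; m=((z>.062)&(z<.086)).astype(np.uint8)
    x,y=P[...,0],P[...,1]
    m&=((x>.2)&(x<.8)&(abs(y)<.4)).astype(np.uint8)
    k,l,s,ce=cv2.connectedComponentsWithStats(m)
    for i in np.argsort(-s[1:,4])[:3]+1:
        q=P[l==i]; r=cv2.minAreaRect((q[:,:2]*1000).astype(np.float32)); print(s[i],r,np.median(q[:,2]))
c=pickle.load(open('scene.pkl','rb'))
im=c['color'][165:340,190:370,::-1]
cv2.imwrite('pics/crop.png',cv2.resize(im,None,fx=4,fy=3.4,interpolation=cv2.INTER_CUBIC)[:600])
P=cloud(c)
for nm,u,v in [('cornerL',208,200),('tray',258,207),('pin',258,242),('crankend',338,217),('jar',307,186),('bin',180,258)]: print(nm,P[v,u])
E
```

```text
scene shelf seed [ 0.54592238 -0.18860764  0.07289733]
[ 206  174  150  154 6957] ((596.0387573242188, -66.00727844238281), (412.7211608886719, 301.2271423339844), 2.2916102409362793) 0.07449601589032806
[204 301  28  28 254] ((731.2888793945312, -291.1832275390625), (60.24561309814453, 61.798221588134766), 71.57323455810547) 0.07265890805985831
[252 189  23  25 163] ((479.27838134765625, -83.61134338378906), (72.43994140625, 44.00593566894531), 6.958911418914795) 0.08298640371901878
side shelf seed [ 0.53980828 -0.14550988 -0.00210863]
[ 253  196  136   59 4046] ((597.5794067382812, -70.53370666503906), (405.8398742675781, 304.9736328125), 1.4261152744293213) 0.07448017958497793
[360 257  23  17 188] ((729.0162963867188, -292.8287353515625), (65.38139343261719, 62.72370910644531), 45.08173370361328) 0.06979155195653958
[338 261   9  11  63] ((647.9627685546875, -300.85968017578125), (20.751136779785156, 21.229618072509766), 13.391186714172363) 0.07654588038744281
cornerL [ 0.41285978 -0.21989219  0.07736717]
tray [ 0.50494307 -0.10983193  0.10023265]
pin [ 0.62068625 -0.15162281  0.12350227]
crankend [0.59702187 0.07579994 0.07430304]
jar [0.44506877 0.05839177 0.04421127]
bin [ 0.52597827 -0.33514572  0.02514019]
```

View pics/crop.png

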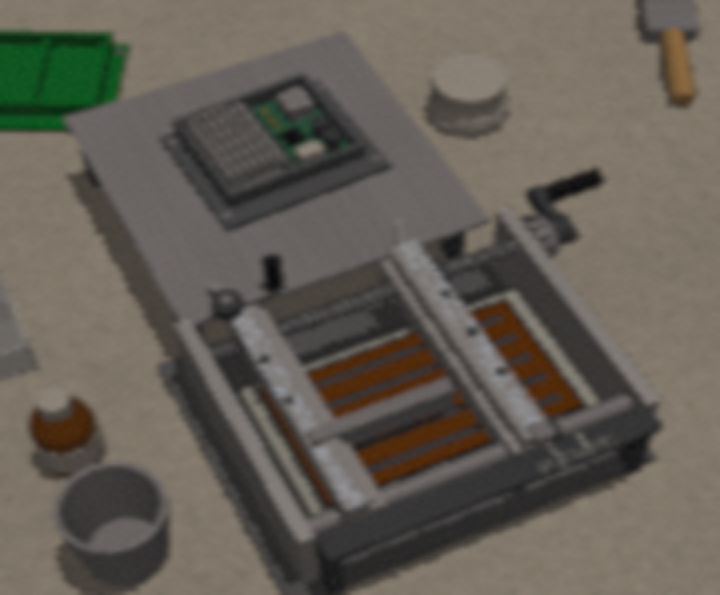

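The crop shows the grey tray with the heatsink to the left and the board to the right. The keeper is shut (pin at crop (272,272)), and the crank handle is up on the robot side at (575,187). I'll fit the station pose from the shelf corners.

```bash
cat >> h.py <<'E'
def rayz(c,uv,z,T=None):
    T=c['extrinsics'] if T is None else T
    uv=np.atleast_2d(uv).astype(float);K=c['camera_matrix']
    d=np.stack([(uv[:,0]-K[0,2])/K[0,0],(uv[:,1]-K[1,2])/K[1,1],np.ones(len(uv))],-1)@T[:3,:3].T
    return T[:3,3]+d*((z-T[2,3])/d[:,2])[:,None]
def fit2(A,B): # A station -> B world
    a,b=A.mean(0),B.mean(0);X,Y=A-a,B-b
    t=np.arctan2((X[:,0]*Y[:,1]-X[:,1]*Y[:,0]).sum(),(X*Y).sum())
    R=np.array([[np.cos(t),-np.sin(t)],[np.sin(t),np.cos(t)]])
    return t,b-R@a,B-(A@R.T+b-R@a)
E
python3 - <<'E'
from h import *
c=pickle.load(open('scene.pkl','rb'))
W=rayz(c,[(207,200.3),(275.5,175.3),(311.7,229.1),(233.7,259)],.075)[:,:2]*1000
S=np.array([(-217,-100),(-217,110),(-2,110),(-2,-100)],float)
t,o,r=fit2(S,W);print(t,o,r)
# depth-based: shelf from both
for n in ['scene','side']:
    k=pickle.load(open(n+'.pkl','rb'));P=cloud(k).reshape(-1,3)*1000
    R=np.array([[np.cos(t),-np.sin(t)],[np.sin(t),np.cos(t)]])
    L=np.c_[(P[:,:2]-o)@R,P[:,2]]
    m=(L[:,0]>-240)&(L[:,0]<-5)&(abs(L[:,1]-5)<130)&(abs(L[:,2]-75)<6)
    q=L[m];print(n,len(q),'x',np.percentile(q[:,0],[.5,1,99]),'y',np.percentile(q[:,1],[.5,1,99,99.5]),cv2.minAreaRect(q[:,:2].astype(np.float32)))
    for nm,m in [('pin',(abs(L[:,0]-4)<60)&(abs(L[:,1]+55)<50)&(L[:,2]>105)),('crank',(abs(L[:,0]-20)<50)&(L[:,1]>152)&(L[:,1]<210)&(L[:,2]>25))]:
        q=L[m];print(nm,len(q),np.round(np.median(q,0),1),np.round(q.min(0)),np.round(q.max(0)))
    m=(L[:,0]>-215)&(L[:,0]<-5)&(abs(L[:,1]-5)<100)&(L[:,2]>86)&(L[:,2]<108)
    q=L[m];print('tray+load',cv2.minAreaRect(q[:,:2].astype(np.float32)))
E
```

```text
0.05272155055749024 [ 616.49719081 -113.94660708] [[ 5.73789843  2.79342708]
 [ 4.17315659 -3.36594918]
 [-2.91038178  0.69101031]
 [-7.00067324 -0.11848821]]
scene 3965 x [-217.89384815 -216.72768038   -6.73676754] y [-97.61366386 -96.82414268 110.82812758 111.75167432] ((-112.86654663085938, 13.498344421386719), (217.8214874267578, 223.6188507080078), 0.6857574582099915)
pin 36 [  3.3 -38.3 121.5] [ -6. -44. 107.] [  8. -33. 126.]
crank 121 [ -7.8 170.   73.2] [-20. 152.  61.] [ 29. 199.  80.]
tray+load ((-87.859619140625, 5.063316345214844), (118.11121368408203, 189.00027465820312), 79.85993194580078)
side 2082 x [-218.12307425 -217.39740486   -6.22141713] y [-101.74176634 -100.29530319  112.38636255  114.53827824] ((-112.16327667236328, 9.237281799316406), (214.24197387695312, 230.82472229003906), 0.22472821176052094)
pin 27 [ -1.5 -40.8 118.1] [ -7. -50. 107.] [  3. -28. 127.]
crank 41 [-13.3 168.1  72.3] [-21. 152.  62.] [ 23. 197.  79.]
tray+load ((-88.51527404785156, -0.5214080810546875), (130.92694091796875, 189.63687133789062), 80.47224426269531)
```

Emit:
{"api": "play_rows", "payload": {"xyz": [[-60, -53, -40], [-120, -106, -80], [-180, -159, -120], [-240, -212, -150], [-300, -265, -160], [-350, -310, -160], [-400, -360, -160], [-460, -410, -160], [-520, -465, -160], [-585, -524, -160]], "rot": [[0, 0, -0.03], [0, 0, -0.07], [0, 0, -0.1], [0, 0, -0.14], [0, 0, -0.17], [0, 0, -0.2], [0, 0, -0.24], [0, 0, -0.28], [0, 0, -0.32], [0, 0, -0.344]], "grip": [0.3, 0.3, 0.3, 0.3, 0.3, 0.3, 0.3, 0.3, 0.3, 0.3]}}

```text
time_s: 1.35
eef_pos: [0.4773, 0.0413, 0.3747]
eef_rot: [0.0, -0.027, 1.0, 0.0]
wrist_force: [0.6, 0.5, 0.3]
opening: 0.299
grasp_force: 0.0
```

```bash
cat >> h.py <<'E'
from scipy.spatial.transform import Rotation as Ro
def Tool(o):
    T=np.eye(4);q=o['eef_rot'];T[:3,:3]=Ro.from_quat([q[1],q[2],q[3],q[0]]).as_matrix();T[:3,3]=o['eef_pos'];return T
def wrist(name):
    from bench import readout,vision
    o=readout.get_obs();c=vision.camera('wrist');c['extrinsics']=Tool(o)@c['hand_eye']
    c['obs']=o;pickle.dump(c,open(name+'.pkl','wb'));cv2.imwrite(f'pics/{name}.png',c['color'][:,:,::-1]);return c
E
python3 - <<'E'
from h import *
c=wrist('w1');o=c['obs'];print(o['time_s'],o['eef_pos'],Tool(o)[:3,:3].round(3),o['opening'],c['camera_matrix'],c['hand_eye'])
E
```

```text
1.35 [0.47732435 0.04125409 0.37474023] [[-0.999 -0.054  0.   ]
 [-0.054  0.999  0.   ]
 [-0.     0.    -1.   ]] 0.29857545838087607 [[370.17073149   0.         278.33778194]
 [  0.         370.17073149 215.60210897]
 [  0.           0.           1.        ]] [[-4.37908102e-04 -9.62841262e-01 -2.70067609e-01  6.89835767e-02]
 [ 9.99999340e-01 -1.34677248e-04 -1.14132532e-03  2.83856039e-04]
 [ 1.06254315e-03 -2.70067930e-01  9.62840685e-01 -1.53179703e-01]
 [ 0.00000000e+00  0.00000000e+00  0.00000000e+00  1.00000000e+00]]
```

View pics/w1.png

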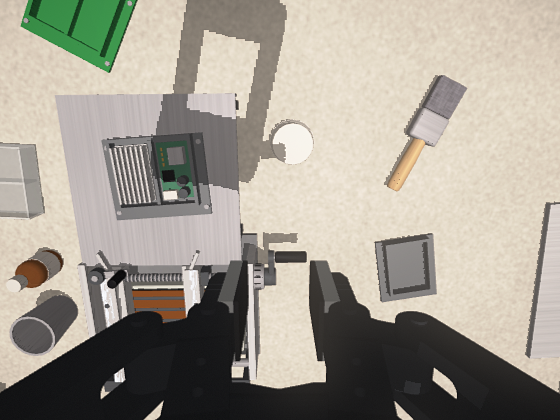

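The wrist view shows shelf corners at (56,95) and (238,95). The tray spans (103,138) to (212,213), the keeper pin is at (120,274), the crank handle at (290,257) and the jar at (292,143).

Run:
```python
from h import *
c=pickle.load(open('w1.pkl','rb'))
W=rayz(c,[(56,95),(238,94.5)],.075)[:,:2]*1000
d=W[1]-W[0];print('shelf near edge len',np.hypot(*d),'yaw',np.arctan2(d[1],d[0])-np.pi/2)
t=np.arctan2(d[1],d[0])-np.pi/2
R=np.array([[np.cos(t),-np.sin(t)],[np.sin(t),np.cos(t)]])
o=W.mean(0)-R@[-217,5];print('origin',o,t)
o2=np.array([616.5,-114]);t2=.0527
for o,t in [(o,t),(o2,t2)]:
    R=np.array([[np.cos(t),-np.sin(t)],[np.sin(t),np.cos(t)]])
    L=cloud(c)*1000;L[...,:2]=(L[...,:2]-o)@R
    q=L.reshape(-1,3)
    for nm,m in [('pin',(abs(q[:,0]-4)<40)&(abs(q[:,1]+45)<30)&(q[:,2]>112)&(q[:,2]<132)),('handle',(abs(q[:,0]-10)<50)&(q[:,1]>157)&(q[:,1]<200)&(q[:,2]>45)&(q[:,2]<110)),('shelf',(q[:,0]<-15)&(q[:,0]>-240)&(abs(q[:,1]-5)<130)&(abs(q[:,2]-75)<6)),('jar',(q[:,0]<-15)&(q[:,0]>-240)&(q[:,1]>125)&(q[:,1]<230)&(abs(q[:,2]-45)<8))]:
        p=q[m];print(nm,len(p),np.nanmedian(p,0).round(1),np.percentile(p,[1,99],0).round(1).tolist())
    cs=(rayz(c,[(103,138),(202,132),(212,213),(118,220)],.08)[:,:2]*1000-o)@R;print('tray',cs.round(1).tolist(),cs.mean(0))
    print('pinTop',(rayz(c,[(120,272)],.125)[:,:2]*1000-o)@R)
im=c['color'][220:330,70:310,::-1]
cv2.imwrite('pics/w1c.png',cv2.resize(im,None,fx=3.3,fy=3.3,interpolation=cv2.INTER_CUBIC))
```

```text
shelf near edge len 212.0442778524005 yaw 0.0559925160086292
origin [ 614.58319801 -109.21971552] 0.0559925160086292
pin 127 [ -1.8 -39.8 123.8] [[-6.3, -47.4, 112.5], [5.5, -36.0, 126.3]]
handle 338 [-15.  175.4  74.3] [[-20.0, 157.0, 66.5], [-5.5, 193.8, 77.2]]
shelf 21706 [-125.6    3.2   75. ] [[-216.9, -100.7, 72.9], [-17.1, 106.6, 80.6]]
jar 1323 [-158.7  175.5   44.6] [[-182.6, 152.2, 42.6], [-133.2, 200.0, 46.8]]
tray [[-168.1, -50.3], [-174.7, 67.6], [-75.5, 74.4], [-66.6, -44.7]] [-121.21553503   11.75375604]
pinTop [[-15.74017558 -29.57932453]]
pin 127 [ -3.4 -35.  123.8] [[-7.8, -42.5, 112.5], [4.0, -31.1, 126.3]]
handle 391 [-16.6 177.6  74.3] [[-22.2, 157.8, 66.3], [15.6, 198.6, 77.3]]
shelf 21880 [-125.8    7.8   75. ] [[-218.4, -96.3, 72.9], [-17.3, 111.0, 80.6]]
jar 1323 [-161.   179.9   44.6] [[-184.8, 156.5, 42.6], [-135.5, 204.3, 46.8]]
tray [[-169.6, -46.0], [-176.6, 71.9], [-77.4, 79.0], [-68.1, -40.0]] [-122.91591381   16.22920557]
pinTop [[-17.30503649 -24.75637227]]
```

View pics/w1c.png

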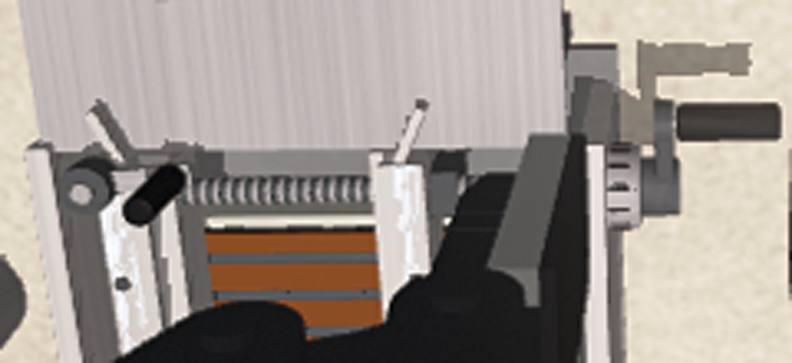

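Emit:
{"api": "play_rows", "payload": {"xyz": [[-26, -40, 20], [-52, -80, 45], [-78, -120, 70], [-105, -160, 100], [-130, -199, 130], [-130, -199, 165], [-130, -199, 175], [-130, -199, 175], [-130, -199, 175], [-130, -199, 175]], "rot": [[0, 0, 0.15], [0, 0, 0.3], [0, 0, 0.45], [0, 0, 0.6], [0, 0, 0.75], [0, 0, 0.785], [0, 0, 0.785], [0, 0, 0.785], [0, 0, 0.785], [0, 0, 0.785]], "grip": [0.4, 0.4, 0.4, 0.4, 0.4, 0.4, 0.4, 0.4, 0.4, 0.4]}}

```text
time_s: 2.65
eef_pos: [0.6179, -0.1485, 0.2018]
eef_rot: [0.002, 0.357, 0.934, -0.0]
wrist_force: [0.3, -0.3, -0.6]
opening: 0.399
grasp_force: 0.0
```

```bash
cat >> h.py <<'E'
def S2W(p,o=(612,-110),t=.056):
    R=np.array([[np.cos(t),-np.sin(t)],[np.sin(t),np.cos(t)]]);p=np.atleast_2d(p).astype(float)
    q=p.copy();q[:,:2]=p[:,:2]@R.T+o;return q
def W2S(p,o=(612,-110),t=.056):
    R=np.array([[np.cos(t),-np.sin(t)],[np.sin(t),np.cos(t)]]);q=np.array(p,float).copy();q[...,:2]=(q[...,:2]-o)@R;return q
def tl(obs,stp):  # tool-axis shift (mm) to station points
    T=Tool(obs);return ((S2W(stp)-T[:3,3]*1000)@T[:3,:3]).round(1)
E
python3 - <<'E'
from h import *
c=wrist('w2');o=c['obs'];print(o['time_s'],o['eef_pos'],Tool(o)[:3,:3].round(3).tolist())
print('tcp in station',W2S(o['eef_pos']*1000), 'proj tcp/pin',proj(c,S2W([[4,-40.5,125],[4,-72.5,95]])/1000))
L=W2S(cloud(c)*1000);q=L.reshape(-1,3)
m=(abs(q[:,0]-4)<40)&(abs(q[:,1]+45)<30)&(q[:,2]>119)&(q[:,2]<130)
p=q[m];print(len(p),np.median(p,0),np.percentile(p,[1,99],0))
E
```

```text
2.65 [ 0.61791504 -0.14849885  0.20175056] [[-0.745, 0.668, 0.003], [0.668, 0.745, -0.001], [-0.003, 0.001, -1.0]]
tcp in station [  3.75095445 -38.76956679 201.75055735] proj tcp/pin [[277.24427715 223.76753494]
 [247.02007587 241.00516438]]
270 [  2.17366767 -40.43741466 124.54042234] [[ -3.03600541 -46.29218158 119.84648004]
 [  7.90919161 -35.36051729 126.12321919]]
```

View pics/w2.png

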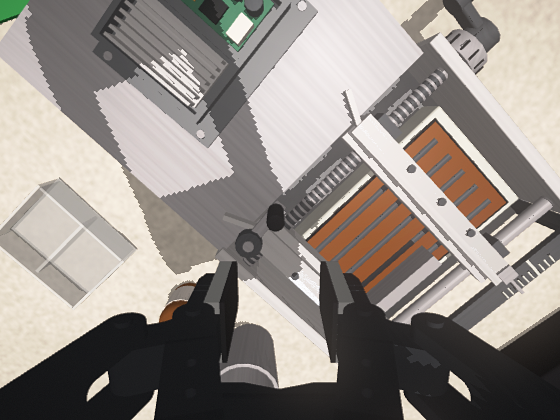

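The view shows the pin at (277,217) and hinge at (248,245), matching the frame to within 2 mm. I'll descend and cage the pin.

Emit:
{"api": "play_rows", "payload": {"xyz": [[0, -2, 30], [0, -2, 60], [-0.5, -2.4, 87], [-0.5, -2.4, 87], [-0.5, -2.4, 87], [-0.5, -2.4, 87], [-0.5, -2.4, 87], [-0.5, -2.4, 87], [3.5, -7.3, 87], [6.5, -13, 87]], "rot": [[0, 0, 0], [0, 0, 0], [0, 0, 0], [0, 0, 0], [0, 0, 0], [0, 0, 0], [0, 0, 0], [0, 0, 0], [0, 0, 0], [0, 0, 0]], "grip": [0.4, 0.4, 0.4, 0.18, 0.18, 0.18, 0.18, 0.18, 0.18, 0.18]}}

```text
time_s: 3.95
eef_pos: [0.6032, -0.1536, 0.1128]
eef_rot: [-0.0, 0.358, 0.934, 0.0]
wrist_force: [-0.2, 2.2, 1.0]
opening: 0.178
grasp_force: 0.9
```

Emit:
{"api": "play_rows", "payload": {"xyz": [[1.8, -6.1, 0], [2.4, -12.5, 0], [1.6, -18.8, 0], [-0.4, -24.9, 0], [-3.5, -30.4, 0], [-7.7, -35.3, 0], [-10, -37.4, 0], [-10, -37.4, 0], [-8, -36, 0], [-8, -36, 0]], "rot": [[0, 0, 0], [0, 0, 0], [0, 0, 0], [0, 0, 0], [0, 0, 0], [0, 0, 0], [0, 0, 0], [0, 0, 0], [0, 0, 0], [0, 0, 0]], "grip": [0.18, 0.18, 0.18, 0.18, 0.18, 0.18, 0.18, 0.18, 0.35, 0.35]}}

```text
time_s: 5.2
eef_pos: [0.5854, -0.1858, 0.1127]
eef_rot: [-0.0, 0.358, 0.934, -0.0]
wrist_force: [-0.0, 0.2, -1.2]
opening: 0.351
grasp_force: 0.0
```

Run:
```python
from h import *
c=wrist('w3');o=c['obs'];print(o['time_s'],W2S(o['eef_pos']*1000),o['opening'],o['wrist_force'])
L=W2S(cloud(c)*1000);q=L.reshape(-1,3)
m=(abs(q[:,0]+10)<45)&(abs(q[:,1]+60)<45)&(q[:,2]>121)&(q[:,2]<129)
p=q[m];print(len(p),np.median(p,0),np.percentile(p,[1,99],0))
c=pickle.load(open('w2.pkl','rb'));L=W2S(cloud(c)*1000);q=L.reshape(-1,3)
# moving rail top
m=(q[:,0]>30)&(q[:,0]<100)&(abs(q[:,2]-87.5)<2.5)&(q[:,1]>0)&(q[:,1]<100)
h,e=np.histogram(q[m,1],bins=np.arange(0,100,2));print([(int(b),int(a)) for a,b in zip(h,e) if a>10])
m=(q[:,0]>30)&(q[:,0]<100)&(abs(q[:,2]-87.5)<2.5)&(q[:,1]<-40)&(q[:,1]>-95)
h,e=np.histogram(q[m,1],bins=np.arange(-96,-40,2));print([(int(b),int(a)) for a,b in zip(h,e) if a>10])
```

```text
5.2 [-30.76211205 -74.15209644 112.72916188] 0.3511464745573356 [-0.01425846  0.23475526 -1.1585959 ]
757 [-26.27632911 -79.59485721 124.77558619] [[-52.72040616 -89.62827388 121.21569612]
 [-15.42086755 -53.40940287 128.91738177]]
[(36, 207), (38, 249), (40, 250), (42, 260), (44, 250), (46, 262), (48, 256), (50, 257), (52, 248), (54, 78)]
[(-76, 18), (-74, 156), (-72, 145), (-70, 140), (-68, 140), (-66, 136), (-64, 130), (-62, 129), (-60, 118), (-58, 121)]
```

Emit:
{"api": "play_rows", "payload": {"xyz": [[0, 0, -30], [0, 0, -60], [27, 32, -70], [55, 64, -70], [82, 96, -70], [110, 128, -70], [137, 160, -70], [164, 192, -60], [164, 192, -57], [164, 192, -57]], "rot": [[0, 0, 0], [0, 0, 0], [0, 0, 0.15], [0, 0, 0.3], [0, 0, 0.45], [0, 0, 0.6], [0, 0, 0.75], [0, 0, 0.785], [0, 0, 0.785], [0, 0, 0.785]], "grip": [0.35, 0.35, 0.4, 0.5, 0.5, 0.5, 0.5, 0.5, 0.5, 0.5]}}

```text
time_s: 6.5
eef_pos: [0.5916, 0.0661, 0.1695]
eef_rot: [-0.0, 0.687, 0.726, -0.0]
wrist_force: [0.5, -0.6, -0.4]
opening: 0.503
grasp_force: 0.0
```

Run:
```python
from h import *
c=wrist('w4');o=c['obs'];print(o['time_s'],W2S(o['eef_pos']*1000),o['opening'],Tool(o)[:3,:3].round(3).tolist())
L=W2S(cloud(c)*1000);q=L.reshape(-1,3)
m=(abs(q[:,0]+5)<30)&(q[:,1]>158)&(q[:,1]<195)&(q[:,2]>55)&(q[:,2]<95)
p=q[m];print(len(p),np.median(p,0),np.percentile(p,[1,50,99],0))
```

```text
6.5 [-10.53075318 177.01486955 169.49017762] 0.5029123239386071 [[-0.055, 0.998, -0.0], [0.998, 0.055, -0.001], [-0.0, -0.001, -1.0]]
1084 [ -9.3391063  176.89039591  74.77697538] [[-16.4449797  158.30665757  68.72693863]
 [ -9.3391063  176.89039591  74.77697538]
 [ -2.12014043 194.76077822  77.06511628]]
```

View pics/w4.png

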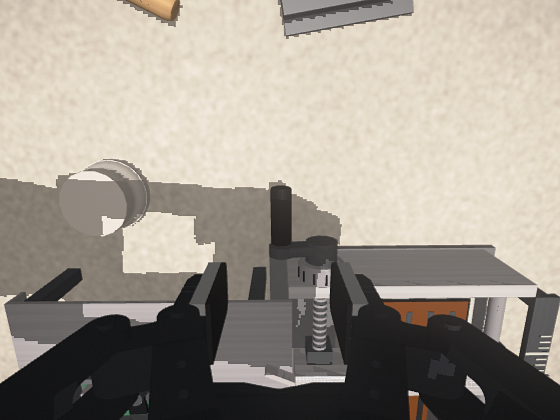

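The view shows the black crank handle at (281,213) in line between the fingers. The jar is clear at (95,200). I'll descend and grip.

Emit:
{"api": "play_rows", "payload": {"xyz": [[0, 1, 35], [0, 1, 70], [0, 1, 100], [0, 1, 100], [0, 1, 100], [0, 1, 100], [0, 1, 100], [0, 1, 100], [0, 1, 100], [0, 1, 100]], "rot": [[0, 0, 0], [0, 0, 0], [0, 0, 0], [0, 0, 0], [0, 0, 0], [0, 0, 0], [0, 0, 0], [0, 0, 0], [0, 0, 0], [0, 0, 0]], "grip": [0.5, 0.5, 0.5, 0.2, 0.0, 0.0, 0.0, 0.0, 0.0, 0.0]}}

```text
time_s: 7.8
eef_pos: [0.5927, 0.0665, 0.0697]
eef_rot: [-0.0, 0.688, 0.726, -0.0]
wrist_force: [0.4, 0.4, 0.5]
opening: -0.003
grasp_force: 0.0
```

Run:
```python
from h import *
c=wrist('w5');o=c['obs'];print(o['time_s'],W2S(o['eef_pos']*1000),o['opening'],o['wrist_force'])
print(proj(c,S2W([[-9.3,177,69.5],[20,175,65]])/1000))
from bench import vision
s=vision.camera('scene');pickle.dump(s,open('s5.pkl','wb'))
im=s['color'][150:320,200:400,::-1]
a=cv2.resize(im,(700,595),interpolation=cv2.INTER_CUBIC)
b=cv2.resize(c['color'][100:420,100:500,::-1],(400,320))
cv2.imwrite('pics/m5.png',cv2.hconcat([cv2.resize(a,(400,340)),cv2.resize(b,(400,340))]))
```

```text
7.8 [ -9.38178624 177.29966578  69.70911892] -0.0028323740960145465 [0.37867845 0.3981646  0.49656011]
[[279.87404263 270.8446824 ]
 [343.19396459 270.66157309]]
```

View pics/m5.png

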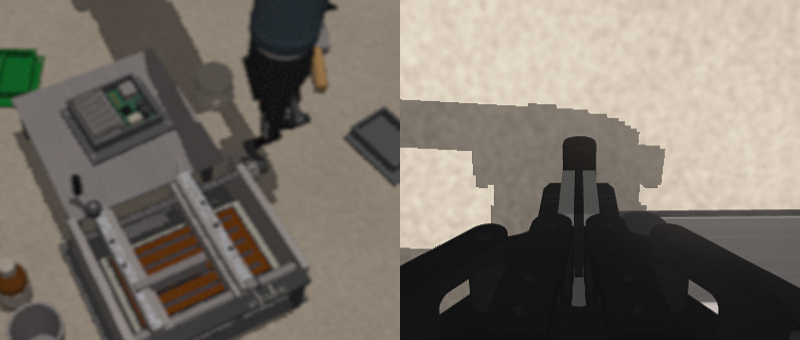

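The right-hand view shows the fingers shut, with the handle end visible beyond them at (579,155), so the handle slipped out. I'll locate it by depth.

Run:
```python
from h import *
c=pickle.load(open('w5.pkl','rb'))
L=W2S(cloud(c)*1000)
# original pixels of the handle end: cols 100+(563..596-400), rows 100+(135..170)/340*320
print(L[228:262:5,264:296:5].round(0).tolist()[:7])
s=pickle.load(open('s5.pkl','rb'));q=W2S(cloud(s)*1000).reshape(-1,3)
m=(abs(q[:,0]-10)<50)&(q[:,1]>185)&(q[:,1]<202)&(q[:,2]>20)&(q[:,2]<110)
p=q[m];print(len(p),np.percentile(p,[1,50,99],0).round(1))
```

```text
[[[-19.0, 175.0, -2.0], [-16.0, 175.0, 0.0], [-13.0, 175.0, -0.0], [-10.0, 195.0, 64.0], [-7.0, 195.0, 63.0], [-3.0, 175.0, -0.0], [-0.0, 175.0, -0.0]], [[-16.0, 195.0, 70.0], [-14.0, 196.0, 72.0], [-12.0, 195.0, 70.0], [-10.0, 196.0, 71.0], [-8.0, 196.0, 72.0], [-5.0, 195.0, 70.0], [-3.0, 195.0, 68.0]], [[-16.0, 193.0, 72.0], [-14.0, 194.0, 75.0], [-12.0, 195.0, 76.0], [-10.0, 194.0, 75.0], [-8.0, 194.0, 75.0], [-5.0, 194.0, 74.0], [-3.0, 193.0, 71.0]], [[-16.0, 191.0, 71.0], [-14.0, 192.0, 74.0], [-12.0, 193.0, 76.0], [-10.0, 192.0, 75.0], [-8.0, 192.0, 75.0], [-5.0, 192.0, 75.0], [-3.0, 191.0, 73.0]], [[-16.0, 189.0, 71.0], [-14.0, 190.0, 74.0], [-12.0, 190.0, 75.0], [-10.0, 190.0, 75.0], [-8.0, 191.0, 77.0], [-5.0, 190.0, 75.0], [-3.0, 189.0, 72.0]], [[-16.0, 186.0, 71.0], [-14.0, 188.0, 75.0], [-12.0, 188.0, 76.0], [-10.0, 188.0, 77.0], [-8.0, 188.0, 75.0], [-5.0, 187.0, 74.0], [-3.0, 186.0, 72.0]], [[-16.0, 184.0, 71.0], [-14.0, 185.0, 75.0], [-12.0, 186.0, 76.0], [-10.0, 186.0, 77.0], [-8.0, 186.0, 75.0], [-5.0, 186.0, 75.0], [-3.0, 184.0, 73.0]]]
12 [[ -8.  185.3  65.7]
 [ -2.5 189.7  70.7]
 [  0.5 195.4  74.4]]
```

Run:
```python
from h import *
c=pickle.load(open('w5.pkl','rb'))
T=Tool(c['obs']);P=cloud(c);Q=((P-T[:3,3])@T[:3,:3]*1000)
for r in range(255,400,15): print(r,[tuple(int(v) for v in Q[r,u]) if np.isfinite(Q[r,u,0]) else 0 for u in range(244,320,7)])
from bench import readout
o=readout.get_obs();print(o['opening'],o['grasp_force'],o['time_s'])
```

```text
255 [(-20, -22, 69), (-20, -18, 69), (-20, -13, 69), (8, -6, -3), (9, -3, -5), (9, 0, -6), (9, 2, -5), (8, 5, -3), (-20, 13, 70), (-20, 17, 70), (-20, 22, 70)]
270 [(-30, -22, 69), (-30, -18, 69), (-30, -13, 69), (11, -5, -24), (10, -3, -23), (11, 0, -25), (11, 2, -24), (11, 4, -25), (-31, 13, 70), (-31, 18, 71), (-30, 22, 68)]
285 [(7, -13, -28), (7, -10, -29), (7, -8, -29), (11, -5, -36), (10, -2, -36), (11, 0, -37), (11, 2, -37), (11, 4, -37), (7, 7, -29), (6, 10, -28), (7, 12, -29)]
300 [(7, -12, -40), (7, -9, -41), (11, -7, -47), (11, -4, -47), (11, -2, -47), (11, 0, -48), (11, 1, -47), (11, 4, -47), (6, 6, -39), (7, 9, -41), (7, 11, -39)]
315 [(12, -10, -58), (12, -8, -58), (11, -6, -57), (12, -4, -58), (7, -2, -50), (6, 0, -48), (11, 1, -57), (11, 3, -57), (12, 5, -58), (12, 7, -58), (12, 9, -58)]
330 [(12, -9, -65), (12, -7, -66), (11, -6, -65), (11, -4, -65), (6, -2, -57), (0, 0, -48), (7, 1, -58), (12, 3, -66), (11, 5, -65), (11, 7, -65), (11, 9, -65)]
345 [(17, -8, -80), (17, -6, -80), (17, -5, -79), (12, -3, -72), (1, -2, -57), (-4, 0, -49), (2, 1, -58), (12, 3, -73), (17, 4, -79), (17, 5, -79), (17, 7, -80)]
360 [(17, -8, -84), (17, -6, -84), (16, -5, -84), (-1, -4, -60), (-3, -2, -57), (-9, 0, -49), (-3, 1, -57), (9, 3, -74), (17, 4, -85), (16, 5, -84), (16, 7, -84)]
375 [(18, -7, -90), (17, -6, -90), (12, -5, -83), (-6, -4, -60), (-9, -2, -57), (-105, 0, 61), (-7, 1, -58), (5, 3, -74), (14, 4, -86), (17, 5, -89), (17, 6, -89)]
390 [(16, -7, -93), (15, -6, -91), (9, -5, -84), (11, -3, -86), (10, -1, -85), (9, 0, -85), (9, 1, -85), (9, 2, -85), (10, 4, -86), (17, 4, -93), (17, 6, -94)]
0.002613521148505213 0.0 7.9
```

Run:
```python
from h import *
for n,cols in [('w4',range(190,390,8)),('w2',range(200,365,8)),('w1',range(220,340,8))]:
    c=pickle.load(open(n+'.pkl','rb'))
    T=Tool(c['obs']);P=cloud(c);Q=((P-T[:3,3])@T[:3,:3]*1000)
    m=(abs(Q[...,0])<40)&(abs(Q[...,1])<70)&(Q[...,2]<40)&(Q[...,2]>-60)
    p=Q[m];print(n,c['obs']['opening'],len(p),'max z',np.percentile(p[:,2],[90,99,99.9]))
    for z in range(-50,30,8):
        k=p[abs(p[:,2]-z)<4]
        if len(k): print(z,len(k),'x',np.percentile(k[:,0],[2,98]).round(),'y',np.percentile(k[:,1],[2,98]).round(),'inner',abs(k[:,1]).min().round(1))
```

```text
w4 0.5029123239386071 7009 max z [-22.96876792 -14.91118035 -12.81878127]
-50 1624 x [-10.  12.] y [-29.  28.] inner 20.4
-42 1180 x [-10.  12.] y [-34.  33.] inner 20.5
-34 1090 x [-10.  12.] y [-35.  34.] inner 20.5
-26 950 x [-10.  12.] y [-35.  34.] inner 20.6
-18 555 x [-10.  12.] y [-33.  32.] inner 20.6
-10 35 x [-6.  9.] y [-22.  21.] inner 20.7
w2 0.39910208535385094 7036 max z [-22.73241111 -14.49194068 -11.49232058]
-50 1666 x [-10.  13.] y [-29.  29.] inner 16.4
-42 1032 x [-9. 12.] y [-30.  29.] inner 16.6
-34 1026 x [-9. 12.] y [-30.  30.] inner 16.6
-26 887 x [-9. 12.] y [-30.  30.] inner 16.6
-18 565 x [-9. 12.] y [-29.  28.] inner 16.6
-10 62 x [-9.  8.] y [-17.  17.] inner 16.7
w1 0.29857545838087607 6967 max z [-22.65924196 -13.80954995 -10.87148211]
-50 1609 x [-10.  14.] y [-29.  30.] inner 12.4
-42 885 x [-9. 12.] y [-25.  25.] inner 12.4
-34 969 x [-9. 12.] y [-26.  26.] inner 12.5
-26 839 x [-9. 12.] y [-26.  26.] inner 12.5
-18 546 x [-9. 12.] y [-24.  25.] inner 12.5
-10 78 x [-9. 11.] y [-18.  16.] inner 12.6
```

The wrist depth shows the fingertips actually end at tool z ≈ -10 mm, not +19. The true grasp point is therefore about 29 mm behind the reported TCP, and the fingers closed above the handle. I'll open, go 28 mm deeper and grip again.

Emit:
{"api": "play_rows", "payload": {"xyz": [[0, 0, -12], [0, 0, -12], [0, 0, -12], [0, 0, 10], [0, 0, 28], [0, 0, 28], [0, 0, 28], [0, 0, 28], [0, 0, 28], [0, 0, 28]], "rot": [[0, 0, 0], [0, 0, 0], [0, 0, 0], [0, 0, 0], [0, 0, 0], [0, 0, 0], [0, 0, 0], [0, 0, 0], [0, 0, 0], [0, 0, 0]], "grip": [0.5, 0.5, 0.5, 0.5, 0.5, 0.1, 0, 0, 0, 0]}}

```text
time_s: 9.15
eef_pos: [0.5933, 0.0665, 0.0422]
eef_rot: [0.0, 0.688, 0.726, 0.0]
wrist_force: [2.0, 2.4, -0.8]
opening: 0.152
grasp_force: 58.5
```

Emit:
{"api": "play_rows", "payload": {"xyz": [[0, 3, 18.3], [0, 16.3, 31.3], [0, 34.6, 34.1], [0, 51, 25.5], [0, 59.3, 9], [0, 56.3, -9.3], [0, 43.1, -22.3], [0, 24.8, -25.1], [0, 8.3, -16.6], [0, 0, 0]], "rot": [[0, 0, 0], [0, 0, 0], [0, 0, 0], [0, 0, 0], [0, 0, 0], [0, 0, 0], [0, 0, 0], [0, 0, 0], [0, 0, 0], [0, 0, 0]], "grip": [0, 0, 0, 0, 0, 0, 0, 0, 0, 0]}}

```text
time_s: 10.4
eef_pos: [0.5933, 0.0665, 0.043]
eef_rot: [0.001, 0.688, 0.726, 0.001]
wrist_force: [10.2, 4.3, -1.1]
opening: 0.153
grasp_force: 61.7
```

```bash
cat >> h.py <<'E'
def railw(n):
    from bench import vision
    s=vision.camera(n);pickle.dump(s,open('last_'+n+'.pkl','wb'));q=W2S(cloud(s)*1000).reshape(-1,3)
    out=[]
    for lo,hi in [(10,110),(-95,-40)]:
        m=(q[:,0]>20)&(q[:,0]<150)&(abs(q[:,2]-87.5)<3)&(q[:,1]>lo)&(q[:,1]<hi)
        p=q[m,1];out+=[len(p),np.percentile(p,[3,50,97]).round(1)]
    print(n,out)
E
python3 - <<'E'
from h import *
from bench import readout
o=readout.get_obs();print(o['time_s'],W2S(o['eef_pos']*1000),o['opening'],o['wrist_force'])
for f in ['scene','side']:
    s=pickle.load(open(f+'.pkl','rb'));q=W2S(cloud(s)*1000).reshape(-1,3)
    for lo,hi in [(10,110),(-95,-40)]:
        m=(q[:,0]>20)&(q[:,0]<150)&(abs(q[:,2]-87.5)<3)&(q[:,1]>lo)&(q[:,1]<hi);print(f,m.sum(),np.percentile(q[m,1],[3,50,97]).round(1))
railw('scene');railw('side')
E
```

```text
10.4 [ -8.76911452 177.24972596  42.99860249] 0.152746681743475 [10.18441549  4.26446272 -1.10806997]
scene 350 [36.  45.5 53.8]
scene 375 [-74.1 -65.3 -55.4]
side 125 [31.8 42.6 55.5]
side 153 [-77.9 -68.3 -52.8]
scene [347, array([48. , 56.8, 65.6]), 370, array([-74. , -65.3, -52.1])]
side [129, array([37.5, 54.2, 66.1]), 162, array([-77.6, -68.1, -51.7])]
```

Emit:
{"api": "play_rows", "payload": {"xyz": [[0, 1.1, 13.5], [0, 8, 25.2], [0, 19.3, 32.6], [0, 32.7, 34.3], [0, 45.5, 30], [0, 55.1, 20.4], [0, 59.5, 7.6], [0, 57.8, -5.9], [0, 50.4, -17.2], [0, 38.8, -24.1]], "rot": [[0, 0, 0], [0, 0, 0], [0, 0, 0], [0, 0, 0], [0, 0, 0], [0, 0, 0], [0, 0, 0], [0, 0, 0], [0, 0, 0], [0, 0, 0]], "grip": [0, 0, 0, 0, 0, 0, 0, 0, 0, 0]}}

```text
time_s: 11.75
eef_pos: [0.6318, 0.0689, 0.0664]
eef_rot: [0.0, 0.688, 0.726, 0.001]
wrist_force: [-0.4, 3.2, -6.8]
opening: 0.153
grasp_force: 61.0
```

Run:
```python
from h import *
from bench import readout
o=readout.get_obs();print(o['time_s'],W2S(o['eef_pos']*1000),o['opening'],o['wrist_force'])
railw('scene');railw('side')
```

```text
11.75 [ 29.8322218  177.5402555   66.39118459] 0.15309728135288606 [-0.44925497  3.19190961 -6.76503485]
scene [353, array([56.8, 65.7, 74.4]), 366, array([-74. , -65.4, -54.3])]
side [118, array([52.9, 64.2, 75.2]), 140, array([-78.5, -66.8, -54.6])]
```

Emit:
{"api": "play_rows", "payload": {"xyz": [[0, 0, 0], [0, 0, 0], [0, 0, -30], [0, 0, -84], [-30, 38, -84], [-60, 76, -84], [-95, 115, -84], [-144, 154, -84], [-144, 154, -84], [-144, 154, -84]], "rot": [[0, 0, 0], [0, 0, 0], [0, 0, 0], [0, 0, 0], [0, 0, 0], [0, 0, 0], [0, 0, 0], [0, 0, 0], [0, 0, 0], [0, 0, 0]], "grip": [0.5, 0.5, 0.5, 0.5, 0.5, 0.5, 0.5, 0.5, 0.5, 0.5]}}

```text
time_s: 13.1
eef_pos: [0.7926, -0.0674, 0.1485]
eef_rot: [-0.001, 0.688, 0.726, -0.0]
wrist_force: [-1.1, 0.2, 0.8]
opening: 0.5
grasp_force: 0.0
```

Run:
```python
from h import *
c=wrist('w6');o=c['obs'];print(o['time_s'],W2S(o['eef_pos']*1000),o['opening'])
u,v=proj(c,S2W([[184,68,80.5]])/1000)[0];print(u,v)
u,v=int(u),int(v)
im=c['color'][max(0,v-60):v+70,max(0,u-100):u+100,::-1]
print(max(0,u-100),max(0,v-60));cv2.imwrite('pics/w6c.png',cv2.resize(im,None,fx=4,fy=4,interpolation=cv2.INTER_CUBIC))
```

```text
13.1 [182.72445169  32.40069982 148.54553475] 0.5002277029664501
281.4597778255876 168.74612985208236
181 108
```

View pics/w6c.png

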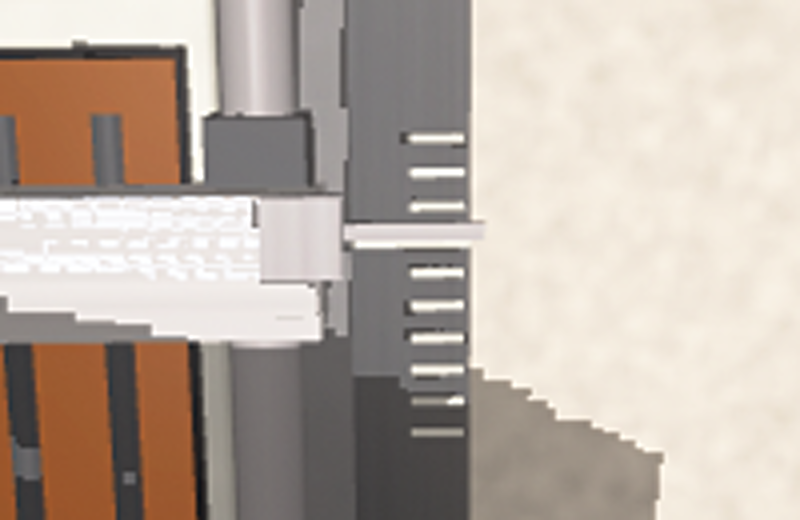

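The crop shows the pointer at row 231, short marks at 207 and 272, and the long mark just under the pointer at about row 240. I'll quantify this with parallax.

Run:
```python
from h import *
c=pickle.load(open('w6.pkl','rb'));L=W2S(cloud(c)*1000)
for u in (272,280,290,298): print(u,[tuple(L[v,u].round(1)) for v in range(162,172)])
g=c['color'].astype(int).sum(2)
print('prof mark', g[138:220,290].tolist());print('prof ptr', g[155:180,275].tolist(), g[155:180,299].tolist())
zp=np.nanmedian(L[164:167,270:284,2])
print(W2S(rayz(c,[(290,159.75),(290,176),(290,151.2),(290,184.3)],.0805)*1000)[:,1],'ptr',zp,W2S(rayz(c,[(280,165.5)],zp/1000)*1000))
```

```text
272 [(np.float64(178.3), np.float64(71.9), np.float64(79.5)), (np.float64(178.4), np.float64(71.4), np.float64(80.3)), (np.float64(178.4), np.float64(71.1), np.float64(82.4)), (np.float64(178.4), np.float64(70.5), np.float64(82.4)), (np.float64(178.4), np.float64(70.0), np.float64(82.6)), (np.float64(178.4), np.float64(69.4), np.float64(82.6)), (np.float64(178.3), np.float64(68.4), np.float64(80.0)), (np.float64(178.3), np.float64(67.8), np.float64(79.9)), (np.float64(178.3), np.float64(67.1), np.float64(79.4)), (np.float64(178.3), np.float64(66.5), np.float64(79.7))]
280 [(np.float64(183.1), np.float64(71.9), np.float64(79.5)), (np.float64(183.1), np.float64(71.2), np.float64(78.9)), (np.float64(183.1), np.float64(71.2), np.float64(83.0)), (np.float64(183.1), np.float64(70.7), np.float64(83.7)), (np.float64(183.1), np.float64(69.9), np.float64(82.6)), (np.float64(183.1), np.float64(69.5), np.float64(83.5)), (np.float64(183.1), np.float64(68.5), np.float64(80.9)), (np.float64(183.1), np.float64(67.8), np.float64(80.2)), (np.float64(183.1), np.float64(67.0), np.float64(79.2)), (np.flo
[... 1296 characters left out ...]
364, 363, 347, 486, 758, 549, 366, 354, 327, 662, 664, 645, 637, 721, 672, 283, 348, 362, 360, 234, 688, 757, 502, 354, 353, 357, 350, 334, 568, 755, 496, 349, 347, 353, 355, 322, 526, 751, 601, 359, 341, 343, 342, 322, 562, 752, 543, 259, 331, 343, 344, 221, 356, 463, 292, 218, 220, 223, 218, 204, 423, 465, 239, 211, 215]
prof ptr [364, 364, 362, 364, 364, 361, 363, 358, 322, 659, 664, 643, 631, 714, 754, 410, 346, 353, 356, 353, 354, 352, 352, 351, 351] [720, 713, 709, 704, 709, 714, 721, 730, 530, 659, 657, 645, 636, 688, 695, 704, 708, 715, 715, 718, 719, 720, 724, 723, 725]
[73.35827178 63.59819009 78.40140175 58.52228921] ptr 82.59848965511367 [[183.12406965  70.24481811  82.59848966]]
```

Pointer is about 1.5 mm beyond the mark, inside ±2.5 mm. Next I'll square the tray from its +y side with this same orientation, with two fingers against the side wall.

Emit:
{"api": "play_rows", "payload": {"xyz": [[0, 0, -30], [0, -35, -30], [10, -75, -30], [20, -120, -30], [30, -165, -30], [40, -210, -30], [50, -255, -30], [60, -290, -20], [60, -309, 0], [60, -309, 0]], "rot": [[0, 0, 0], [0, 0, 0], [0, 0, 0], [0, 0, 0], [0, 0, 0], [0, 0, 0], [0, 0, 0], [0, 0, 0], [0, 0, 0], [0, 0, 0]], "grip": [0.5, 0.5, 0.5, 0.5, 0.5, 0.5, 0.5, 0.5, 0.5, 0.5]}}

```text
time_s: 14.4
eef_pos: [0.4789, -0.0222, 0.1493]
eef_rot: [-0.001, 0.687, 0.726, -0.0]
wrist_force: [0.0, 1.0, 0.7]
opening: 0.497
grasp_force: 0.0
```

```bash
cat >> h.py <<'E'
def keeper(f='scene',take=True):
    from bench import vision
    if take: s=vision.camera(f);pickle.dump(s,open('last_'+f+'.pkl','wb'))
    else: s=pickle.load(open('last_'+f+'.pkl','rb'))
    q=W2S(cloud(s)*1000).reshape(-1,3)
    m=(q[:,0]>-50)&(q[:,0]<25)&(q[:,1]>-120)&(q[:,1]<-20)&(q[:,2]>110)&(q[:,2]<130);p=q[m]
    print('keeper pin',f,len(p),np.median(p,0).round(1) if len(p) else '')
def tray(f):
    s=pickle.load(open(f+'.pkl','rb'));q=W2S(cloud(s)*1000).reshape(-1,3)
    m=(q[:,0]>-215)&(q[:,0]<120)&(abs(q[:,1]-5)<85)&(q[:,2]>91.5)&(q[:,2]<98);p=q[m]
    k=cv2.minAreaRect(p[:,:2].astype(np.float32));print('tray walls',f,len(p),k)
E
python3 - <<'E'
from h import *
keeper()
c=wrist('w7');o=c['obs'];print(o['time_s'],W2S(o['eef_pos']*1000),o['opening'])
s=pickle.load(open('w7.pkl','rb'));L=W2S(cloud(s)*1000);L=L[:255].reshape(-1,3)
m=(L[:,2]>91)&(L[:,2]<98)&(L[:,0]>-215)&(L[:,0]<-30)&(abs(L[:,1])<90);p=L[m]
print(len(p),cv2.minAreaRect(p[:,:2].astype(np.float32)) if len(p) else '')
# from w1 (clear view)
c=pickle.load(open('w1.pkl','rb'));L=W2S(cloud(c)*1000).reshape(-1,3)
for a,b in [(78,83),(91,98)]:
    m=(L[:,2]>a)&(L[:,2]<b)&(L[:,0]>-205)&(L[:,0]<-30)&(L[:,1]>-70)&(L[:,1]<90);p=L[m]
    im=np.zeros((260,260),np.uint8);ij=np.round(p[:,:2]+[220,120]).astype(int);np.add.at(im,(ij[:,1],ij[:,0]),1)
    im=cv2.morphologyEx((im>0).astype(np.uint8),cv2.MORPH_CLOSE,np.ones((3,3)));im=cv2.morphologyEx(im,cv2.MORPH_OPEN,np.ones((3,3)))
    y,x=np.nonzero(im);print(a,cv2.minAreaRect(np.c_[x-220,y-120].astype(np.float32)))
E
```

```text
keeper pin scene 32 [-21.  -81.2 121.6]
14.45 [-126.07169629   94.34548241  150.43821744] 0.5029569256280549
0 
78 ((-117.61597442626953, 10.954788208007812), (99.74089050292969, 120.72115325927734), 4.197668552398682)
91 ((-125.59391021728516, 10.314720153808594), (85.78144836425781, 99.03340148925781), 4.085616588592529)
```

Emit:
{"api": "play_rows", "payload": {"xyz": [[0, 0, 40], [0, 0, 75], [0, 0, 81], [-12, 0, 81], [-18, 0, 81], [-22, 0, 81], [-26, 0, 81], [-30, 0, 81], [-33, 0, 81], [-34.8, 0, 81]], "rot": [[0, 0, 0], [0, 0, 0], [0, 0, 0], [0, 0, 0], [0, 0, 0], [0, 0, 0], [0, 0, 0], [0, 0, 0], [0, 0, 0], [0, 0, 0]], "grip": [0.5, 0.5, 0.5, 0.5, 0.5, 0.5, 0.5, 0.5, 0.5, 0.5]}}

```text
time_s: 15.75
eef_pos: [0.4831, -0.0586, 0.0688]
eef_rot: [-0.0, 0.688, 0.726, 0.0]
wrist_force: [-0.1, 1.3, 1.2]
opening: 0.498
grasp_force: 0.8
```

```bash
cat >> h.py <<'E'
def trayfit(c,a=91,b=98,x0=-215,x1=120):
    L=W2S(cloud(c)*1000).reshape(-1,3)
    m=(L[:,2]>a)&(L[:,2]<b)&(L[:,0]>x0)&(L[:,0]<x1)&(L[:,1]>-70)&(L[:,1]<90);p=L[m]
    im=np.zeros((260,400),np.uint8);ij=np.round(p[:,:2]+[220,120]).astype(int);np.add.at(im,(ij[:,1],ij[:,0]),1)
    im=cv2.morphologyEx((im>0).astype(np.uint8),cv2.MORPH_CLOSE,np.ones((5,5)));im=cv2.morphologyEx(im,cv2.MORPH_OPEN,np.ones((3,3)))
    y,x=np.nonzero(im);print('fit',a,len(x),cv2.minAreaRect(np.c_[x-220,y-120].astype(np.float32)))
E
python3 - <<'E'
from h import *
from bench import readout,vision
o=readout.get_obs();print(W2S(o['eef_pos']*1000),o['wrist_force'])
trayfit(pickle.load(open('scene.pkl','rb')),91,99,-215,-30);trayfit(vision.camera('scene'),91,99,-215,-30);
trayfit(pickle.load(open('side.pkl','rb')),91,99,-215,-30);trayfit(vision.camera('side'),91,99,-215,-30)
E
```

```text
[-125.80503065   58.55375551   68.81286942] [-0.0507627   1.29017187  1.22020701]
fit 91 1613 ((-123.02957153320312, 10.131290435791016), (86.15725708007812, 98.12750244140625), 5.1021647453308105)
fit 91 1361 ((-126.38412475585938, 5.633701324462891), (84.66646575927734, 113.15839385986328), 1.3639274835586548)
fit 91 225 ((-136.4121551513672, -11.222969055175781), (52.54393768310547, 106.5990982055664), 35.53767776489258)
fit 91 208 ((-120.9312515258789, -3.421833038330078), (107.14857482910156, 73.41390991210938), 88.47246551513672)
```

Emit:
{"api": "play_rows", "payload": {"xyz": [[12, 0, 0], [14, 0, -40], [14, 0, -81], [0, -20, -81], [-15, -40, -81], [-30, -60, -81], [-45, -75, -81], [-58.5, -89, -81], [-58.5, -89, -81], [-58.5, -89, -81]], "rot": [[0, 0, 0], [0, 0, -0.18], [0, 0, -0.36], [0, 0, -0.54], [0, 0, -0.72], [0, 0, -0.9], [0, 0, -1.08], [0, 0, -1.26], [0, 0, -1.44], [0, 0, -1.571]], "grip": [0.5, 0.5, 0.7, 0.7, 0.7, 0.7, 0.7, 0.7, 0.7, 0.7]}}

```text
time_s: 17.1
eef_pos: [0.3971, -0.1213, 0.1497]
eef_rot: [-0.0, -0.029, 1.0, 0.0]
wrist_force: [0.7, 0.0, 0.3]
opening: 0.7
grasp_force: 0.0
```

Run:
```python
from h import *
c=wrist('w8');o=c['obs'];print(o['time_s'],W2S(o['eef_pos']*1000),o['opening'],Ro.from_matrix(Tool(o)[:3,:3]).as_rotvec(),Tool(o)[:3,:3].round(4).tolist(),o['q'].round(2))
print(proj(c,S2W([[-168,0,95],[-75,50,80]])/1000))
trayfit(c,91,98,-190,-30);trayfit(c,78,83,-190,-30)
from bench import vision
trayfit(vision.camera('scene'),91,99,-215,-30)
```

```text
17.1 [-215.14586008    0.78510767  149.72667129] 0.7001431424930189 [ 9.21998415e-02 -3.14005493e+00 -1.24007639e-05] [[-0.9983, -0.0587, -0.0002], [-0.0587, 0.9983, 0.0], [0.0002, 0.0, -1.0]] [-0.58 -0.11  2.06 -0.    1.19 -2.21]
[[276.85347651 304.61279648]
 [345.08477553 408.56542385]]
fit 91 2584 ((-137.58901977539062, -1.9397392272949219), (68.90347290039062, 99.51889038085938), 1.432096242904663)
fit 78 2126 ((-126.19400024414062, -0.08433151245117188), (121.07623291015625, 71.35496520996094), 87.46644592285156)
fit 91 1398 ((-125.88749694824219, -2.2013702392578125), (86.45819091796875, 96.76943969726562), 0.8951737284660339)
```

Emit:
{"api": "play_rows", "payload": {"xyz": [[0, 0, 40], [0, 0, 75], [0, 0, 82], [-20, 0, 82], [-31, 0, 82], [-36, 0, 82], [-42, 0, 82], [-50, 0, 82], [-59, 0, 82], [-68, 0, 82]], "rot": [[0, 0, 0], [0, 0, 0], [0, 0, 0], [0, 0, 0], [0, 0, 0], [0, 0, 0], [0, 0, 0], [0, 0, 0], [0, 0, 0], [0, 0, 0]], "grip": [0.7, 0.7, 0.7, 0.7, 0.7, 0.7, 0.7, 0.7, 0.7, 0.7]}}

```text
time_s: 18.45
eef_pos: [0.4659, -0.118, 0.0678]
eef_rot: [0.0, -0.027, 1.0, -0.0]
wrist_force: [-2.0, 0.3, 1.2]
opening: 0.701
grasp_force: 0.9
```

Run:
```python
from h import *
from bench import readout,vision
c=vision.camera('scene');o=readout.get_obs();print(o['time_s'],W2S(o['eef_pos']*1000),o['wrist_force'])
trayfit(c,91,99,-135,-20);trayfit(c,78,83,-135,-22)
```

```text
18.5 [-145.06749813   -0.14770813   68.13080878] [0.77304718 0.69224779 0.69939902]
fit 91 1307 ((-91.49999237060547, -2.5000076293945312), (84.99998474121094, 96.99998474121094), 0.0)
fit 78 2098 ((-82.51496887207031, -2.7060165405273438), (118.62701416015625, 98.0137710571289), 89.4974136352539)
```

Emit:
{"api": "play_rows", "payload": {"xyz": [[-7, 0, 0], [-15, 0, 0], [-23, 0, 0], [-31, 0, 0], [-39, 0, 0], [-47, 0, 0], [-55, 0, 0], [-63, 0, 0], [-71, 0, 0], [-79, 0, 0]], "rot": [[0, 0, 0], [0, 0, 0], [0, 0, 0], [0, 0, 0], [0, 0, 0], [0, 0, 0], [0, 0, 0], [0, 0, 0], [0, 0, 0], [0, 0, 0]], "grip": [0.7, 0.7, 0.7, 0.7, 0.7, 0.7, 0.7, 0.7, 0.7, 0.7]}}

```text
time_s: 19.75
eef_pos: [0.5447, -0.1137, 0.0678]
eef_rot: [-0.0, -0.027, 1.0, -0.0]
wrist_force: [-1.8, -0.1, -0.6]
opening: 0.699
grasp_force: 0.7
```

Run:
```python
from h import *
from bench import readout,vision
c=vision.camera('scene');o=readout.get_obs();print(o['time_s'],W2S(o['eef_pos']*1000),o['wrist_force'])
trayfit(c,91,99,-54,60)
```

```text
19.8 [-66.23996713  -0.17722414  68.13334901] [-0.13738721 -1.3976823  -0.21449128]
fit 91 1412 ((-12.0, -10.5), (113.0, 84.0), 90.0)
```

Emit:
{"api": "play_rows", "payload": {"xyz": [[-7, 0, 0], [-15, 0, 0], [-23, 0, 0], [-31, 0, 0], [-39, 0, 0], [-47, 0, 0], [-54, 0, 0], [-60, 0, 0], [-63, 0, 0], [-66, 0, 0]], "rot": [[0, 0, 0], [0, 0, 0], [0, 0, 0], [0, 0, 0], [0, 0, 0], [0, 0, 0], [0, 0, 0], [0, 0, 0], [0, 0, 0], [0, 0, 0]], "grip": [0.7, 0.7, 0.7, 0.7, 0.7, 0.7, 0.7, 0.7, 0.7, 0.7]}}

```text
time_s: 21.05
eef_pos: [0.6102, -0.1101, 0.0678]
eef_rot: [-0.0, -0.027, 1.0, -0.0]
wrist_force: [-1.4, 0.1, -0.1]
opening: 0.702
grasp_force: 0.8
```

Emit:
{"api": "play_rows", "payload": {"xyz": [[-0.7, 0, 0], [-1.4, 0, 0], [-2, 0, 0], [-2.5, 0, 0], [-3, 0, 0], [-3.5, 0, 0], [-4, 0, 0], [-4, 0, 0], [-4, 0, 0], [-4, 0, 0]], "rot": [[0, 0, 0], [0, 0, 0], [0, 0, 0], [0, 0, 0], [0, 0, 0], [0, 0, 0], [0, 0, 0], [0, 0, 0], [0, 0, 0], [0, 0, 0]], "grip": [0.7, 0.7, 0.7, 0.7, 0.7, 0.7, 0.7, 0.7, 0.7, 0.7]}}

```text
time_s: 22.3
eef_pos: [0.6142, -0.1099, 0.0678]
eef_rot: [0.0, -0.027, 1.0, -0.0]
wrist_force: [-0.6, 1.0, 0.4]
opening: 0.701
grasp_force: 0.5
```

Run:
```python
from h import *
from bench import readout,vision
c=vision.camera('scene');o=readout.get_obs();print(o['time_s'],W2S(o['eef_pos']*1000),o['wrist_force'])
pickle.dump(c,open('s9.pkl','wb'))
trayfit(c,91,99,10,130)
L=W2S(cloud(c)*1000).reshape(-1,3)
for a,b in [(85,99)]:
    m=(L[:,2]>a)&(L[:,2]<b)&(L[:,0]>0)&(L[:,0]<140)&(abs(L[:,1])<15);h,e=np.histogram(L[m,0],bins=np.arange(0,140,3));print([(int(y),int(x)) for x,y in zip(h,e) if x])
im=c['color'][190:320,215:370,::-1];cv2.imwrite('pics/s9.png',cv2.resize(im,None,fx=4.5,fy=4.5,interpolation=cv2.INTER_CUBIC))
```

```text
22.35 [ 2.23860118 -0.09935602 67.88438022] [-1.24395534 -0.06009007 -0.12918049]
fit 91 2687 ((69.54995727539062, -11.02657699584961), (115.45668029785156, 111.44530487060547), 88.5497817993164)
[(12, 3), (15, 20), (18, 14), (21, 5), (24, 3), (27, 5), (30, 3), (33, 4), (36, 4), (39, 7), (42, 5), (45, 7), (48, 4), (51, 6), (54, 2), (57, 10), (60, 6), (63, 7), (66, 11), (69, 3), (72, 7), (75, 3), (78, 6), (81, 8), (84, 11), (87, 19), (90, 1), (93, 6), (96, 27), (99, 9), (111, 1), (114, 14), (117, 17), (120, 15), (123, 23)]
```

View pics/s9.png

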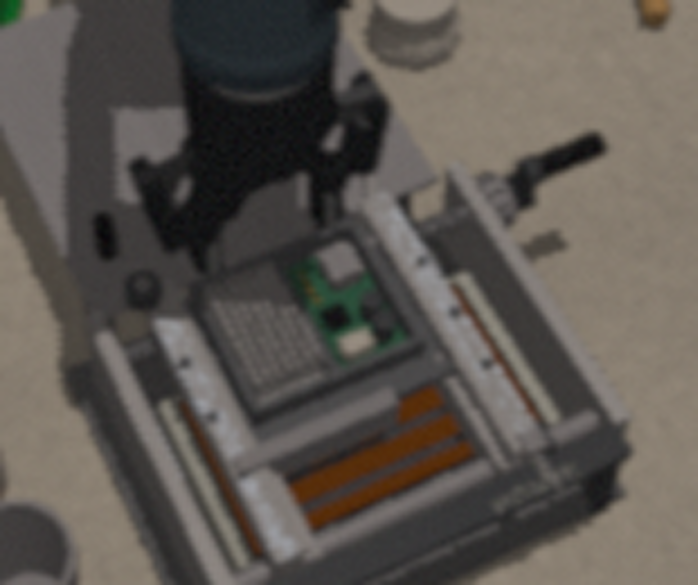

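The crop shows the tray in both slots with its parts seated and its front close to the stop bar. The keeper is open at (103,235). I'll creep on until there is contact force.

Emit:
{"api": "play_rows", "payload": {"xyz": [[-0.6, 0, 0], [-1.2, 0, 0], [-1.8, 0, 0], [-2.4, 0, 0], [-3, 0, 0], [-3, 0, 0], [-3, 0, 0], [-3, 0, 0], [-3, 0, 0], [-3, 0, 0]], "rot": [[0, 0, 0], [0, 0, 0], [0, 0, 0], [0, 0, 0], [0, 0, 0], [0, 0, 0], [0, 0, 0], [0, 0, 0], [0, 0, 0], [0, 0, 0]], "grip": [0.7, 0.7, 0.7, 0.7, 0.7, 0.7, 0.7, 0.7, 0.7, 0.7]}}

```text
time_s: 23.6
eef_pos: [0.6146, -0.1099, 0.0675]
eef_rot: [-0.003, -0.027, 1.0, 0.0]
wrist_force: [-12.5, -1.2, 5.8]
opening: 0.697
grasp_force: 5.9
```

Contact at 12.5 N, so the tray is home. I'll back off, rise and hover over the open keeper pin.

Emit:
{"api": "play_rows", "payload": {"xyz": [[8, 0, 0], [18, 0, 0], [28, 0, -20], [30, 0, -70], [31, -15, -100], [31, -35, -100], [31, -55, -100], [31, -70, -100], [31, -78, -100], [31, -78, -100]], "rot": [[0, 0, 0], [0, 0, 0], [0, 0, 0], [0, 0, 0], [0, 0, 0.15], [0, 0, 0.3], [0, 0, 0.45], [0, 0, 0.6], [0, 0, 0.75], [0, 0, 0.785]], "grip": [0.7, 0.7, 0.7, 0.7, 0.4, 0.4, 0.4, 0.4, 0.4, 0.4]}}

```text
time_s: 24.85
eef_pos: [0.5902, -0.1899, 0.1678]
eef_rot: [0.0, 0.358, 0.934, -0.0]
wrist_force: [0.3, 0.3, 0.2]
opening: 0.396
grasp_force: 0.0
```

Run:
```python
from h import *
from bench import readout,vision
c=wrist('w10');o=c['obs'];print(o['time_s'],W2S(o['eef_pos']*1000),o['opening'],Tool(o)[:3,:3].round(3).tolist())
q=W2S(cloud(c)*1000);q=q.reshape(-1,3)
m=(abs(q[:,0]+25)<35)&(abs(q[:,1]+75)<40)&(q[:,2]>115)&(q[:,2]<128)
p=q[m];print(len(p),np.median(p,0),np.percentile(p,[1,99],0))
s=vision.camera('scene');pickle.dump(s,open('s10.pkl','wb'))
L=W2S(cloud(s)*1000).reshape(-1,3)
m=(L[:,2]>78)&(L[:,2]<99)&(L[:,0]>0)&(L[:,0]<140)&(abs(L[:,1])<40);h,e=np.histogram(L[m,0],bins=np.arange(0,140,2));print([(int(y),int(x)) for x,y in zip(h,e) if x])
```

```text
24.85 [-26.24390899 -78.5932493  167.80865294] 0.39582221269822554 [[-0.744, 0.669, 0.0], [0.669, 0.744, -0.0], [-0.0, 0.0, -1.0]]
407 [-26.17520108 -79.59801314 124.430842  ] [[-30.93298838 -85.83611789 115.17712497]
 [-20.03086405 -74.8798524  126.28044253]]
[(12, 4), (14, 16), (16, 52), (18, 44), (20, 3), (22, 13), (24, 13), (26, 14), (28, 18), (30, 20), (32, 17), (34, 18), (36, 18), (38, 16), (40, 30), (42, 15), (44, 22), (46, 34), (48, 26), (50, 18), (52, 16), (54, 18), (56, 15), (58, 17), (60, 14), (62, 19), (64, 25), (66, 13), (68, 26), (70, 16), (72, 19), (74, 13), (76, 18), (78, 11), (80, 24), (82, 23), (84, 27), (86, 32), (88, 50), (90, 3), (92, 1), (94, 10), (96, 40), (98, 98), (100, 17), (102, 20), (104, 15), (106, 15), (108, 7), (110, 2), (112, 5), (114, 21), (116, 18), (118, 19), (120, 21), (122, 42), (124, 40), (126, 1)]
```

Emit:
{"api": "play_rows", "payload": {"xyz": [[-1, -1, 35], [-1, -1, 65], [-1, -1, 72], [-1, -1, 72], [-1, -1, 72], [-1, -1, 72], [-1, -1, 72], [4, 3, 72], [8.4, 7.7, 72], [11.4, 13, 72]], "rot": [[0, 0, 0], [0, 0, 0], [0, 0, 0], [0, 0, 0], [0, 0, 0], [0, 0, 0], [0, 0, 0], [0, 0, 0], [0, 0, 0], [0, 0, 0]], "grip": [0.4, 0.4, 0.4, 0.18, 0.18, 0.18, 0.18, 0.18, 0.18, 0.18]}}

```text
time_s: 26.2
eef_pos: [0.5892, -0.1715, 0.0955]
eef_rot: [-0.001, 0.357, 0.934, -0.0]
wrist_force: [-3.1, -1.7, 0.2]
opening: 0.181
grasp_force: 1.6
```

Emit:
{"api": "play_rows", "payload": {"xyz": [[1.9, 5.9, 0], [2.6, 12, 0], [2.1, 18.1, 0], [0.3, 24.1, 0], [-2.5, 29.6, 0], [-6.4, 34.3, 0], [-7.5, 35.4, 0], [-7.5, 35.4, 0], [-7.5, 35.4, 0], [-7.5, 35.4, 0]], "rot": [[0, 0, 0], [0, 0, 0], [0, 0, 0], [0, 0, 0], [0, 0, 0], [0, 0, 0], [0, 0, 0], [0, 0, 0], [0, 0, 0], [0, 0, 0]], "grip": [0.18, 0.18, 0.18, 0.18, 0.18, 0.18, 0.18, 0.18, 0.18, 0.18]}}

```text
time_s: 27.45
eef_pos: [0.6198, -0.1508, 0.0959]
eef_rot: [0.0, 0.357, 0.934, 0.0]
wrist_force: [-0.4, 0.5, 0.4]
opening: 0.183
grasp_force: 0.0
```

Emit:
{"api": "play_rows", "payload": {"xyz": [[0, 0, 0], [0, 0, 0], [0, 0, -30], [0, 0, -70], [0, 0, -90], [0, 0, -90], [20, -25, -100], [40, -50, -110], [50, -60, -120], [50, -60, -120]], "rot": [[0, 0, 0], [0, 0, 0], [0, 0, 0], [0, 0, 0], [0, 0, 0], [0, 0, 0], [0, 0, 0], [0, 0, 0], [0, 0, 0], [0, 0, 0]], "grip": [0.35, 0.35, 0.35, 0.35, 0.35, 0.35, 0.35, 0.35, 0.35, 0.35]}}

```text
time_s: 28.7
eef_pos: [0.5416, -0.162, 0.2149]
eef_rot: [-0.001, 0.358, 0.934, 0.0]
wrist_force: [0.3, 0.0, 0.8]
opening: 0.35
grasp_force: 0.0
```

Run:
```python
from h import *
from bench import readout,vision
c=wrist('w11');o=c['obs'];print(o['time_s'],W2S(o['eef_pos']*1000),o['opening'])
q=W2S(cloud(c)*1000);q=q.reshape(-1,3)
m=(abs(q[:,0]+5)<40)&(abs(q[:,1]+55)<40)&(q[:,2]>117)&(q[:,2]<128)
p=q[m];print('pin',len(p),np.median(p,0),np.percentile(p,[1,99],0))
m=(q[:,2]>78)&(q[:,2]<99)&(q[:,0]>5)&(q[:,0]<140)&(abs(q[:,1])<35);h,e=np.histogram(q[m,0],bins=np.arange(0,140,2));print([(int(y),int(x)) for x,y in zip(h,e) if x])
railw('scene')
```

```text
28.7 [-73.14743211 -47.93122504 214.87489154] 0.3496238457075183
pin 224 [  1.51819067 -40.12110735 124.32975992] [[ -3.01477258 -45.64152951 117.59407343]
 [  8.40348915 -35.33667597 125.9567596 ]]
[(4, 3), (10, 1), (12, 922), (14, 207), (16, 103), (18, 3), (20, 107), (22, 176), (24, 195), (26, 335), (28, 165), (30, 169), (32, 171), (34, 162), (36, 169), (38, 161), (40, 177), (42, 162), (44, 155), (46, 118), (48, 105), (50, 120), (52, 138), (54, 147), (56, 162), (58, 164), (60, 249), (62, 159), (64, 153), (66, 127), (68, 104), (70, 139), (72, 122), (74, 157), (76, 299), (78, 152), (80, 135), (82, 126), (84, 113), (86, 99), (88, 42), (90, 30), (92, 326), (94, 428), (96, 120), (98, 16), (108, 9), (110, 139), (112, 535), (114, 106), (116, 86), (118, 90), (120, 79), (122, 43)]
scene [451, array([12.8, 62.6, 74.3]), 418, array([-73.8, -64.1, -44.4])]
```

View pics/w11.png

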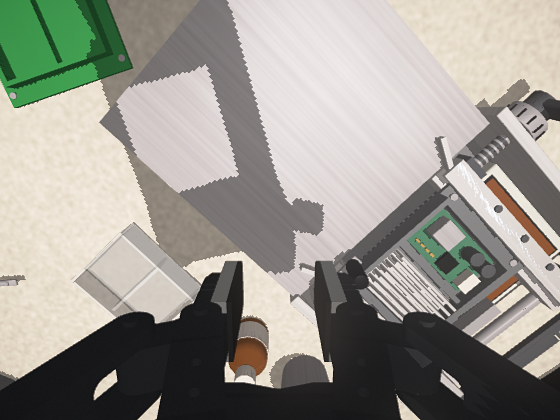

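The view shows the pin at (355,272), back where it was when shut. The rear wall is at x ≈ 12 mm and both parts are seated at (410,285) and (455,250). Handing in.

```bash
python3 -c "
from bench import ctrl
print(ctrl.hand_in())"
```

```text
the job is handed in; nothing more can be done
None
```

I handed the job in, but the hand-in gave no verdict: the tray is home against the back stop with both parts seated, the keeper is shut behind it, and the pointer last measured about 1.5 mm past the long mark (2.5 mm allowed).

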